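Assemble and lock a bayonet filter holder

ROBOT

A 7-joint arm with a two-finger parallel gripper is mounted at the origin on a cart in front of the work surface, level with it; the furniture and walls round the work are solid. World frame = base frame: x ahead of the robot, y to its left, z up, the work surface at z = 0. Lengths are in m, angles in rad, forces in N, time in s.
With the tool pointing down it reaches from about 0.425 to 0.875 m from the base axis. Payload 4.7 kg.
Tool frame: the origin (TCP) lies on the centre line of the jaws, within the pads' length; the fingertips stand 14 mm ahead of it and the grasp point (between the pads) lies 5 mm behind it; z points along the fingers, y is the line along which they close (so a half turn about z gives the same grasp; the last joint's range is limited). The gripper opens to 87 mm and grips with 3 to 60 N. Pads are 19 mm wide; open, the fingers measure 117 mm over their backs; the gripper's body (75 mm by 190 mm) begins 51 mm behind the grasp point.
Start: joints at [0.014, 0.321, -0.07, 1.45, 0.023, 1.371, -0.057], TCP at [0.65, -0, 0.237] pointing down, gripper open.
Joint ranges: [-2.86, 2.86], [-0.3, 2.09], [-1.38, 1.24], [0.06, 2.45], [-1.56, 4.7], [0.09, 2.05], [-2.69, 2.69]. Speed limits (rad/s): [2.57, 2.57, 3.14, 3.14, 3.14, 3.14, 3.14].

INTERFACE

Orientations are given as a rotation vector (axis times angle).
In Python, from bench import * gives the robot as it stands.
- The arm moves only by the shell command python3 -m jog 'ROWS' [FORCE]. ROWS is JSON, a list of rows, each an object of numbers: "claw": the finger opening in mm, from 0 to 87; "dx", "dy", "dz": the shift along the tool's x, y, z in mm; "spin": the turn about the tool's z in degrees. In form: [{"claw": .., "dx": .., "dy": .., "dz": .., "spin": ..}, ...]. A call has 1 to 20 rows; each row is the pose to reach, as a shift and turn from the pose commanded when the call began, along the tool's axes at that moment; what a row does not reach only later rows make up. A row lasts 1/12 s, in which the tool goes at most 41.7 mm and 7.16 degrees, less where a joint would pass 70% of its speed; a pose out of reach is approached as far as the arm can. A call with a gripper value outside its range is refused whole. The fingers move at their own pace and stop on an object; FORCE is the grip in N (left out, the last holds). Time passes only in rows, so rows that repeat a pose let the fingers close. It gives the time, the measured TCP pose, the force, the opening and the grip force at its end, in the units of the state.
- get_state(): the state, without advancing time (a new reading comes with each control period).
- get_image(name): name is "scene" or "side" or "wrist"; returns a dict with "frame" (384x512x3 uint8, red, green, blue), "depth" (384x512 float32, m along the optical axis (not along the pixel's ray), 0 where there is no reading), "K" (3x3 intrinsics, pixels), "T" (4x4, takes a point from camera to world coordinates); the wrist camera has in their place "mount" (4x4, takes a point from camera to tool coordinates, whose origin is the TCP and whose axes are the flange's). Camera axes: x right, y down, z forward; pixel columns grow to the right and rows downward; lengths in m; the calibration is good to about 2 mm. A picture is of the moment at which its call begins: read the wrist's pose just before it.
- close_job(): hands the job in; it is judged then, once.
The state is a dict: "time": time; "joint_positions": joint angles; "qd": joint speeds; "joint_torque": joint torques, N m; "position": TCP position; "tool_rot": TCP orientation; "ft_force": force on the tool from outside, world axes, zero at the start; "torque": the same for the moment, N m; "grip_width": opening from 0.0 (shut) to 1.0 (fully open); "grip_force": force on a finger pad.
Only numpy, scipy, OpenCV 4.12 (cv2) and the standard library are available. Lean on these libraries where they do the work, as an engineer would, in place of code of your own. Each camera call takes 0.05 s, during which the arm holds its last target. There are 200 camera calls.

TASK

Assemble the compressed-air filter holder on its base: take the metal filter stage out of its sloping rest, set it upright on the base and lock its bayonet by turning it clockwise (seen from above) to the stop; then put the cap with the bar grip on top of the stage and lock it the same way. Leave the finished stack fully home with both joints locked, and do not disturb the tape roll, the multimeter or the sanding block.

Things in the scene. Friction and masses are not known exactly. Their poses are not given: they have to be found in the camera images.
- base: Fixed base of the filter holder: steel foot plate 96 x 96 x 8 mm bolted to the bench, on it an upright aluminium socket 48 mm in diameter, open on top (a female bayonet), with two flat pads at +y and -y and a brass hose port at +x. Origin: centre of the underside, on the bench; z up. A stage that is locked on it has its x axis along the base's x, either way round (within 0.2 rad).
- base_rim (a point): Centre of the base's rim (open top), 45 mm above its origin. Below: a bore 42 mm wide, 14 mm deep, under a 5 mm thick lip of 29 mm bore with two gaps for lugs. Seated, a part's shoulder rests on the rim and its origin is 12 mm below this point (33 mm above the base's origin). Play: 3 mm sideways, 2 mm vertical once locked; no spring or detent.
- base_gap (a point): Middle of one of the two lug gaps in the base's lip, at rim height, 18 mm from the axis, 70 degrees counter-clockwise (from above) of the base's +x; the other is opposite. Gaps are 15 mm wide, lugs 8 mm. Enter with the lugs (the part's x axis) over the gaps, lower fully, turn 70 degrees clockwise to a solid stop: locked. The other way is blocked.
- rest: Fixed sloping steel rest holding the stage; 100 x 80 mm foot. Origin: centre of the foot on the bench, z up. Its floor (60 x 50 mm) slopes 30 degrees down to the rest's own -x (about towards the robot); two 40 mm rails support the stage on that side; the +y and -y sides are free for fingers. The stage's underside centre is 14 mm to +x of the origin and 32 mm high.
- stage: Loose aluminium filter stage, 0.13-0.25 kg, 62 mm high: spigot with lugs (z 0-12 mm), body 48 mm in diameter (z 12-62) with flat grip pads at +y and -y, 52 mm over the pads, each 24 mm wide along x, z 20-58. Origin: centre of the spigot's underside; z along its axis to the open top. At the start it leans 30 degrees, top towards the rest's -x, pads facing the rest's +y and -y.
- stage_lug (a point): Tip of the stage's lug at its own +x, at the spigot's underside, 18.2 mm from the axis; the other is at -x. Stage and cap have the same steel spigot: 22.4 mm in diameter, 12 mm long, with two lugs 8 mm wide, 5 mm high, 36.4 mm over the tips, at its very bottom.
- stage_rim (a point): Centre of the stage's open rim, 62 mm from its origin along its z. The rim is a female bayonet exactly like the base's. Seated, the cap's origin is 12 mm below this point (50 mm above the stage's origin).
- stage_gap (a point): Middle of one of the two lug gaps in the stage's rim, 18 mm from the axis, 70 degrees counter-clockwise (from above) of the stage's +x; the other is opposite. The cap enters here and locks as on the base: 70 degrees clockwise to the stop, then its x axis is along the stage's x, either way round (within 0.2 rad).
- cap: Loose black plastic end cap, 0.07-0.14 kg, 60 mm high, standing upright on the bench: spigot with lugs (z 0-12 mm), disc 48 mm in diameter (z 12-24), bar grip 44 mm long (along x), 18 mm wide (along y), z 24-60. Origin: centre of the spigot's underside, z up. The lugs, at its +x and -x, lie below the ends of the bar grip.
- tape_black: Roll of black tape, 68 mm in diameter, 19 mm high, flat on the bench; leave alone.
- meter: Black multimeter, 105 x 55 x 28 mm, lying on the bench; leave alone.
- sanding_block: Wooden sanding block, 44 x 92 x 26 mm, on the bench; leave alone.
Mind the look-alikes: they are no part of the job. Several things look just like the cap: the one meant starts nearest to the robot's base.

How it is judged:
On the way, in this order (a step that is already met when the one before it is completed fails the run):
1. the filter stage is seated on the base and locked (horizontal distance between stage and base_rim below 0.005 m and z of stage in the frame of base between 0.03 and 0.036 m and angle between the x axis of stage and the x axis of base, either way round below 0.2 rad and angle between stage's own z axis and vertical below 0.1 rad), for 0.2 s.
2. the cap is seated on the stage and locked, the stage still locked (all of step 1 and horizontal distance between cap and stage_rim below 0.005 m and z of cap in the frame of stage between 0.047 and 0.053 m and angle between the x axis of cap and the x axis of stage, either way round below 0.2 rad and angle between cap's own z axis and vertical below 0.1 rad), for 0.2 s.
At the end, for the whole second after the job is handed in: The filter stage sits on the base and the cap on the stage, each upright (within 0.1 rad), within 5 mm of centre and within 3 mm of its seated height, each turned clockwise to its stop so that its x axis is within 0.2 rad of the part below (either way round); all at rest (all of step 2 and linear speed of each of stage, cap below 0.02 m/s); the robot touches nothing.
It fails at once if the roll of black tape is moved by more than 30 mm (distance of tape_black from where it was at the start of the episode above 0.03 m).
It fails at once if the multimeter is moved by more than 30 mm (distance of meter from where it was at the start of the episode above 0.03 m).
It fails at once if the sanding block is moved by more than 30 mm (distance of sanding_block from where it was at the start of the episode above 0.03 m).
It also fails if it takes over 62 s, if anything falls off the work surface, if the arm or the gripper's body presses on something with over 40 N, if the wrist force passes 120 N, or if a joint passes its speed limit or range.

## Working session

There is one attempt and no reset: what is moved stays moved. The work goes in short steps, Python scripts to look and compute and a shell command to move; the robot and the scene stay as the last step left them, time stands still between calls to the robot, and variables do not carry over. Pictures are saved under pics/ and viewed, at most 10 in all, crops included, and the job is handed in when it is done.

```bash
ls; mkdir -p pics
python3 - <<'E'
from bench import *
import cv2,numpy as np
s=get_state();print(s)
a=get_image("scene");b=get_image("side")
for n,i in(("scene",a),("side",b)):
    np.savez(n+".npz",**i);cv2.imwrite(f"pics/{n}0.png",i["frame"][:,:,::-1]);print(n,i["K"].round(1).tolist(),i["T"].round(3).tolist())
E
```

```text
pics
{'time': 0.0, 'joint_positions': array([ 0.01414192,  0.32182432, -0.07006022,  1.45168539,  0.0226069 ,
        1.37075853, -0.05692266]), 'qd': array([ 0.00071772, -0.00104961, -0.00115739,  0.00174762,  0.0006534 ,
       -0.00046044, -0.00057051]), 'joint_torque': array([-2.58547143e-04, -4.91284704e+01, -4.03903294e-01, -3.12526345e+01,
       -6.40594075e-02,  4.37659642e-02,  1.61017233e-04]), 'position': array([ 6.49481262e-01, -9.29582190e-05,  2.35455202e-01]), 'tool_rot': array([-2.22061546e+00, -2.22049188e+00,  2.21739268e-03]), 'ft_force': array([ 0.09423684,  0.55262651, -0.81920377]), 'torque': array([-0.00595097,  0.00539648,  0.00372553]), 'grip_force': 0.0, 'grip_width': 0.9969486606699706}
scene [[381.9, 0.0, 256.3], [0.0, 381.9, 196.3], [0.0, 0.0, 1.0]] [[0.517, -0.567, 0.641, 0.014], [-0.856, -0.33, 0.399, -0.455], [-0.014, -0.755, -0.656, 0.715], [0.0, 0.0, 0.0, 1.0]]
side [[392.7, 0.0, 250.9], [0.0, 392.7, 194.2], [0.0, 0.0, 1.0]] [[-0.978, -0.134, 0.16, 0.418], [-0.209, 0.669, -0.713, 0.76], [-0.012, -0.731, -0.682, 0.849], [0.0, 0.0, 0.0, 1.0]]
```

View pics/scene0.png

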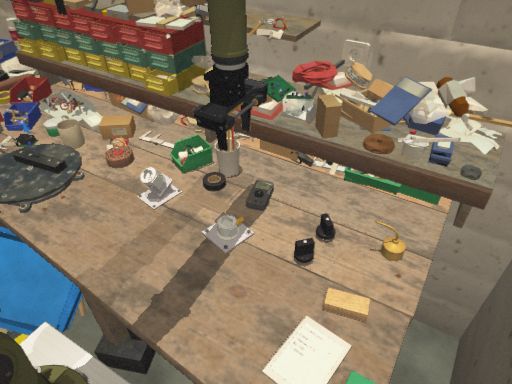

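View pics/side0.png

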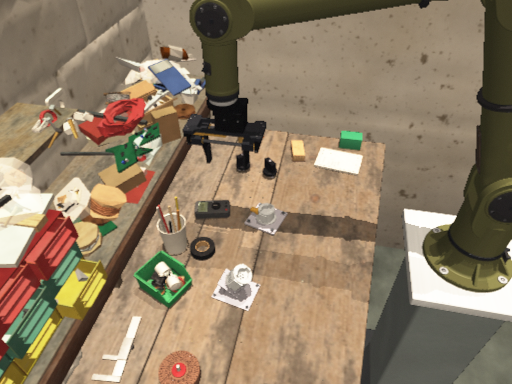

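Scene view: stage in its rest at about (155,183), base at (228,232), two cap-like parts at (304,250) and (326,227), meter at (260,195), tape at (214,181), block at (346,304). Side view: stage (238,282), base (265,218), caps (243,160) and (270,165).

```bash
cat > h.py <<'E'
import numpy as np,cv2
def cloud(d):
    K,T,z=d["K"],d["T"],d["depth"]
    v,u=np.mgrid[:z.shape[0],:z.shape[1]]
    p=np.stack([(u-K[0,2])*z/K[0,0],(v-K[1,2])*z/K[1,1],z],-1)
    w=p@T[:3,:3].T+T[:3,3]; w[z<=0]=np.nan
    return w
def rect(p):
    r=cv2.minAreaRect((p[:,:2]*1000).astype(np.float32)); return np.round(r[0],1),np.round(r[1],1),round(r[2],1)
E
python3 - <<'E'
from h import *
for n,boxes in (("scene",dict(stage=(135,160,185,210),base=(198,205,258,254),capA=(290,232,318,268),capB=(312,208,340,245),tape=(200,170,228,192),meter=(243,178,278,212),block=(320,284,372,322))),("side",dict(stage=(210,255,265,312),base=(242,200,290,236),capA=(232,150,252,174),capB=(261,154,280,182)))):
    d=dict(np.load(n+".npz"));w=cloud(d);print(n)
    for k,(a,b,c,e) in boxes.items():
        q=w[b:e,a:c].reshape(-1,3);f=d["frame"][b:e,a:c].reshape(-1,3).astype(int)
        q0=q;m=q[:,2]>0.012
        if k.startswith("cap"): m&=f.max(1)<90
        q=q[m]
        print(k,"n",len(q),"med",np.median(q,0).round(3),"zpct",np.percentile(q[:,2],[2,50,90,98]).round(3),"rect",*rect(q))
        if k=="base":
            t=q[(q[:,2]>.038)]; print("  rim",len(t),*rect(t))
            g=f.max(1)-f.min(1); m=(q0[:,2]>.004)&(q0[:,2]<.02)&(g<40); print("  plate",*rect(q0[m]))
            m=(q0[:,2]>.012)&(g>70);print("  brass",m.sum(),np.median(q0[m],0).round(4))
        if k=="stage":
            g=f.max(1)-f.min(1); m=(q0[:,2]>-.004)&(q0[:,2]<.01)&(g<35);print("  foot",m.sum(),*rect(q0[m]))
            t=q[q[:,2]>.05];print("  top",len(t),t.mean(0).round(3),*rect(t))
        if k[:3]=="cap":
            t=q[q[:,2]>.052]; print("  bar",len(t),*rect(t))
    if n=="scene":
        o=cv2.resize(np.vstack([cv2.resize(d["frame"][150:270,130:350],(770,420),interpolation=cv2.INTER_CUBIC)]),(770,420));cv2.imwrite("pics/crop1.png",o[:,:,::-1])
E
```

```text
scene
stage n 637 med [0.572 0.213 0.059] zpct [0.016 0.059 0.085 0.094] rect [631.6 232.9] [185.8  66.4] 11.2
  foot 480 [632.5 244.8] [232.6 115.4] 21.1
  top 364 [0.566 0.221 0.074] [567.7 221.8] [51.4 61.7] 44.6
base n 471 med [ 0.55  -0.039  0.031] zpct [0.012 0.031 0.044 0.045] rect [587.2 -42.8] [ 83.7 159.8] 74.2
  rim 161 [551.5 -34.2] [50.2 48.4] 67.8
  plate [584.2 -43.1] [ 97.3 164.7] 72.8
  brass 37 [ 0.5877 -0.0473  0.0252]
capA n 404 med [ 0.567 -0.239  0.037] zpct [0.014 0.037 0.059 0.06 ] rect [ 603.1 -242.5] [ 43.6 104. ] 79.7
  bar 115 [ 575.7 -234.5] [18.2 41.1] 43.5
capB n 337 med [ 0.659 -0.252  0.035] zpct [0.015 0.035 0.059 0.061] rect [ 636.2 -242.9] [ 46.4 104.2] 77.1
  bar 101 [ 635.9 -255.5] [107.   33.9] 10.4
tape n 267 med [0.702 0.115 0.018] zpct [0.013 0.018 0.019 0.021] rect [708.3 120.6] [83.1 67. ] 27.1
meter n 522 med [ 0.707 -0.036  0.021] zpct [0.013 0.021 0.024 0.028] rect [715.5 -32.7] [105.5  55.5] 14.7
block n 896 med [ 0.496 -0.373  0.025] zpct [0.013 0.025 0.027 0.028] rect [ 501.  -371.4] [44.6 89.7] 12.2
side
stage n 718 med [0.576 0.241 0.07 ] zpct [0.019 0.07  0.089 0.094] rect [579.5 229.7] [54.2 79.4] 79.2
  foot 682 [593.6 201.7] [130.3 168.8] 12.7
  top 492 [0.57  0.237 0.075] [570.2 235.8] [61.2 51.1] 28.1
base n 350 med [ 0.555 -0.024  0.031] zpct [0.012 0.031 0.045 0.046] rect [556.1 -28.8] [83.6 97. ] 73.8
  rim 128 [553.  -27.3] [43.4 51.5] 11.3
  plate [564.5 -32.2] [ 99.  120.3] 74.1
  brass 36 [ 0.589  -0.0367  0.0257]
capA n 220 med [ 0.654 -0.226  0.058] zpct [0.014 0.058 0.268 0.298] rect [ 636.6 -103.6] [ 44.  305.5] 13.9
  bar 125 [ 636.  -103.7] [ 39.9 305.8] 14.4
capB n 186 med [ 0.577 -0.22   0.036] zpct [0.013 0.036 0.059 0.06 ] rect [ 577.2 -226.6] [43.6 42.3] 80.6
  bar 47 [ 576.8 -228.7] [19.1 41.3] 41.6
```

View pics/crop1.png

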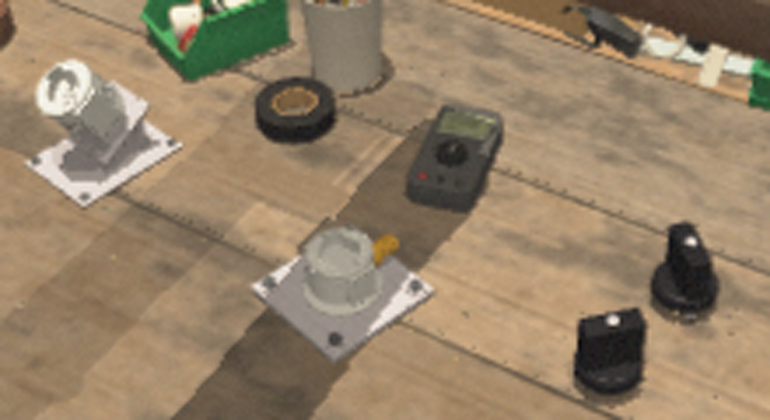

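The crop shows the stage rim facing down-left at (68,85), the base socket at (345,255) with its brass port at (385,248), and the two caps at (612,345) and (688,265). The nearer one is at about (0.577,-0.231), so that is the cap to use. Next I'll look at the stage from above with the wrist camera.

```bash
python3 -m jog '[{"claw":87,"dx":225,"dy":-80,"spin":70},{"claw":87,"dx":225,"dy":-80,"spin":70},{"claw":87,"dx":225,"dy":-80,"spin":70},{"claw":87,"dx":225,"dy":-80,"spin":70},{"claw":87,"dx":225,"dy":-80,"spin":70},{"claw":87,"dx":225,"dy":-80,"spin":70},{"claw":87,"dx":225,"dy":-80,"spin":70},{"claw":87,"dx":225,"dy":-80,"spin":70},{"claw":87,"dx":225,"dy":-80,"spin":70},{"claw":87,"dx":225,"dy":-80,"spin":70},{"claw":87,"dx":225,"dy":-80,"spin":70},{"claw":87,"dx":225,"dy":-80,"spin":70}]'
cat >> h.py <<'E'
from scipy.spatial.transform import Rotation as R
def wrist(get_state,get_image,name=None):
    s=get_state();d=get_image("wrist");T=np.eye(4);T[:3,:3]=R.from_rotvec(s["tool_rot"]).as_matrix();T[:3,3]=s["position"]
    d["T"]=T@d["mount"]
    if name: cv2.imwrite(f"pics/{name}.png",d["frame"][:,:,::-1]);np.savez(name+".npz",**d)
    y=T[:3,1];print("tcp",s["position"].round(4),"tooly deg",np.degrees(np.arctan2(y[1],y[0])).round(2),"j7",s["joint_positions"][6].round(2),"t",s["time"])
    return d
E
python3 - <<'E'
from bench import *
from h import *
d=wrist(get_state,get_image,"w1"); s=get_image("scene");np.savez("scene1.npz",**s);s=get_image("side");np.savez("side1.npz",**s)
E
```

```text
tcp [ 0.6495 -0.      0.2355] tooly deg 0.01 j7 -0.06 t 0.1$[0]: bad value
```

View pics/w1.png

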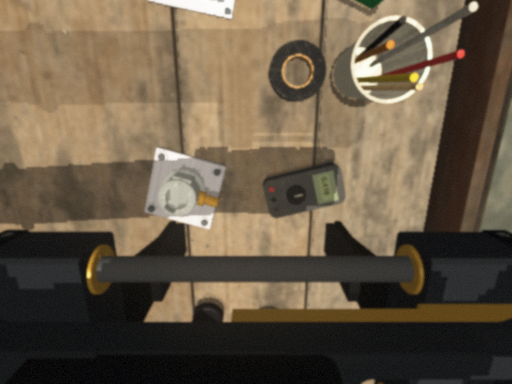

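The row was refused, so the arm has not moved. The wrist view happens to show the base from above, centre about (185,188) with the port at (208,199). I'll retry with every key present.

```bash
python3 -m jog '[{"claw":85,"dx":225,"dy":-80,"dz":0,"spin":70},{"claw":85,"dx":225,"dy":-80,"dz":0,"spin":70},{"claw":85,"dx":225,"dy":-80,"dz":0,"spin":70},{"claw":85,"dx":225,"dy":-80,"dz":0,"spin":70},{"claw":85,"dx":225,"dy":-80,"dz":0,"spin":70},{"claw":85,"dx":225,"dy":-80,"dz":0,"spin":70},{"claw":85,"dx":225,"dy":-80,"dz":0,"spin":70},{"claw":85,"dx":225,"dy":-80,"dz":0,"spin":70},{"claw":85,"dx":225,"dy":-80,"dz":0,"spin":70},{"claw":85,"dx":225,"dy":-80,"dz":0,"spin":70},{"claw":85,"dx":225,"dy":-80,"dz":0,"spin":70}]' 20
python3 - <<'E'
from bench import *
from h import *
d=wrist(get_state,get_image,"w2"); s=get_image("scene");np.savez("scene1.npz",**s);s=get_image("side");np.savez("side1.npz",**s)
# base from w1
d=dict(np.load("w1.npz"));w=cloud(d);b=(slice(140,232),slice(140,230))
f=d["frame"][b].astype(int).reshape(-1,3);q=w[b].reshape(-1,3)
m=(f.max(1)-f.min(1)<30)&(q[:,2]>.003)&(q[:,2]<.014)&(f.min(1)>90)
print("plate",*rect(q[m]))
t=q[(q[:,2]>.039)&(q[:,2]<.05)];print("rim",len(t),*rect(t),cv2.minEnclosingCircle((t[:,:2]*1000).astype(np.float32)))
m=(q[:,2]>.012)&(f.max(1)-f.min(1)>70);print("brass",q[m].mean(0).round(4))
E
```

```text
time: 1.17
position: [0.5699, 0.225, 0.2364]
tool_rot: [3.094, 0.541, -0.0]
ft_force: [0.1, 0.2, -0.3]
grip_width: 0.974
grip_force: 0.0
tcp [0.5699 0.225  0.2364] tooly deg -70.17 j7 -1.66 t 1.1667
plate [550.7 -30.7] [96.  95.9] 73.8
rim 717 [550.7 -31. ] [52.2 50.2] 74.1 ((550.56884765625, -30.83603286743164), 28.1129207611084)
brass [ 0.5858 -0.0389  0.0269]
```

View pics/w2.png

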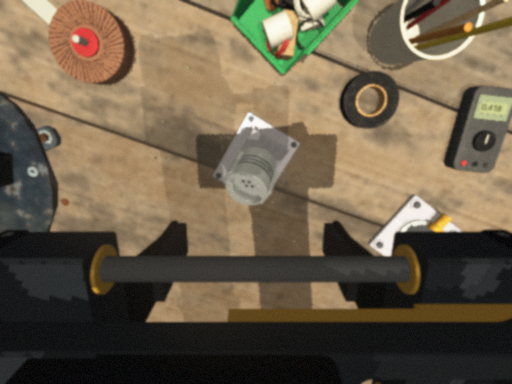

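The wrist view shows the stage leaning from about (262,155) to its rim at (248,190), and the rest foot corners at (250,115), (298,143) and (218,180). I'll now measure the rest's yaw and the stage axis.

Run:
```python
from h import *
d=dict(np.load("w2.npz"));w=cloud(d)
for c in ((250,115),(298,143),(217,180)):
    K,T=d["K"],d["T"];r=T[:3,:3]@np.array([(c[0]-K[0,2])/K[0,0],(c[1]-K[1,2])/K[1,1],1]);o=T[:3,3];p=o+r*(0.004-o[2])/r[2];print(c,p[:2].round(4),w[c[1],c[0]].round(4))
b=(slice(105,215),slice(205,310));f=d["frame"][b].astype(int).reshape(-1,3);q=w[b].reshape(-1,3)
m=(f.max(1)-f.min(1)<28)&(q[:,2]>.001)&(q[:,2]<.01)&(f.min(1)>80)
print("foot",m.sum(),*rect(q[m]))
# rim plane: project on stage axis, for body points
foot=rect(q[m]);
for yaw in (-20,-10,0,10,20):pass
np.save("w2pts.npy",q)
Q=[q]
for n in("scene1","side1"):
    dd=dict(np.load(n+".npz"));ww=cloud(dd).reshape(-1,3);k=(abs(ww[:,0]-.575)<.07)&(abs(ww[:,1]-.225)<.07);Q.append(ww[k])
for n,q in zip(("w","scene","side"),Q):
    t=q[(q[:,2]>.045)&(q[:,2]<.13)];print(n,len(t),"x",t[:,0].min().round(4),t[:,0].max().round(4),"y",t[:,1].min().round(4),t[:,1].max().round(4),"zmax",t[:,2].max().round(4),rect(t))
```

```text
(250, 115) [0.6326 0.2542] [0.6326 0.2542 0.0019]
(298, 143) [0.6203 0.182 ] [0.6202 0.1817 0.0026]
(217, 180) [0.5354 0.2681] [ 5.342e-01  2.683e-01 -5.000e-04]
foot 1545 [579.5 226.5] [83.6 99.2] 79.5
w 2466 x 0.538 0.6197 y 0.1972 0.2586 zmax 0.098 (array([577. , 228.8]), array([52. , 79.5]), 79.0)
scene 390 x 0.5401 0.6189 y 0.199 0.2521 zmax 0.0969 (array([577.8, 224.1]), array([52.3, 78.4]), 79.5)
side 535 x 0.5407 0.6217 y 0.2001 0.2594 zmax 0.0983 (array([580.1, 230.1]), array([52.9, 77.8]), 80.7)
```

```bash
python3 -m jog '[{"claw":85,"dx":1,"dy":-5,"dz":60,"spin":30},{"claw":85,"dx":1,"dy":-5,"dz":60,"spin":30},{"claw":85,"dx":1,"dy":-5,"dz":60,"spin":30},{"claw":85,"dx":1,"dy":-5,"dz":60,"spin":30},{"claw":85,"dx":1,"dy":-5,"dz":60,"spin":30},{"claw":85,"dx":1,"dy":-5,"dz":100,"spin":30},{"claw":85,"dx":1,"dy":-5,"dz":130,"spin":30},{"claw":85,"dx":1,"dy":-5,"dz":150,"spin":30},{"claw":85,"dx":1,"dy":-5,"dz":166,"spin":30},{"claw":85,"dx":1,"dy":-5,"dz":166,"spin":30},{"claw":85,"dx":1,"dy":-5,"dz":166,"spin":30}]' 15
python3 - <<'E'
from bench import *
from h import *
d=wrist(get_state,get_image,"w3");f=d["frame"]
s=get_image("side")["frame"][230:330,170:300];c=get_image("scene")["frame"][110:230,80:230]
o=np.hstack([cv2.resize(s,(400,308),interpolation=2),cv2.resize(c,(385,308),interpolation=2)]);cv2.imwrite("pics/c3.png",o[:,:,::-1])
E
```

```text
time: 2.23
position: [0.569, 0.2298, 0.0703]
tool_rot: [3.129, -0.27, -0.002]
ft_force: [0.5, -1.5, 0.2]
grip_width: 0.976
grip_force: 0.0
tcp [0.569  0.2298 0.0703] tooly deg -99.85 j7 -2.17 t 2.2333
```

View pics/c3.png

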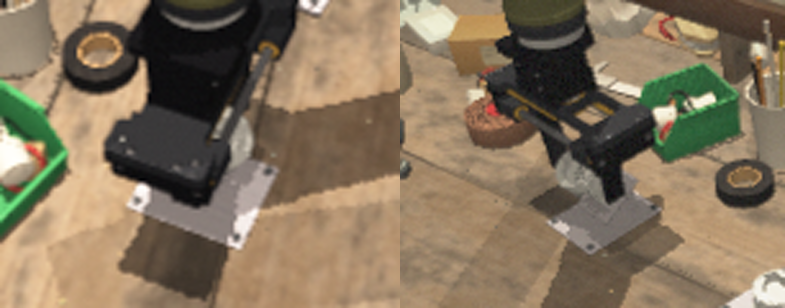

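The fingers straddle the stage: the side view has it between the jaws at (240,150) and the scene view at (578,170). Now close and lift.

```bash
python3 -m jog '[{"claw":40,"dx":0,"dy":0,"dz":0,"spin":0},{"claw":40,"dx":0,"dy":0,"dz":0,"spin":0},{"claw":40,"dx":0,"dy":0,"dz":0,"spin":0},{"claw":40,"dx":0,"dy":0,"dz":0,"spin":0},{"claw":40,"dx":0,"dy":0,"dz":0,"spin":0},{"claw":40,"dx":0,"dy":0,"dz":0,"spin":0},{"claw":40,"dx":0,"dy":0,"dz":0,"spin":0},{"claw":40,"dx":0,"dy":0,"dz":0,"spin":0},{"claw":40,"dx":0,"dy":0,"dz":0,"spin":0},{"claw":40,"dx":0,"dy":0,"dz":-20,"spin":0},{"claw":40,"dx":0,"dy":0,"dz":-40,"spin":0},{"claw":40,"dx":0,"dy":0,"dz":-60,"spin":0},{"claw":40,"dx":0,"dy":0,"dz":-70,"spin":0},{"claw":40,"dx":0,"dy":0,"dz":-70,"spin":0},{"claw":40,"dx":0,"dy":0,"dz":-70,"spin":0}]' 12
```

```text
time: 3.63
position: [0.5691, 0.23, 0.1402]
tool_rot: [3.13, -0.274, -0.0]
ft_force: [-0.1, -0.8, -2.8]
grip_width: 0.599
grip_force: 12.0
```

Gripped at the expected 52 mm. Next, carry it to clear bench at about (0.49,0.11), stop just above the surface and ease the grip to let it swing upright.

```bash
python3 -m jog '[{"claw":40,"dx":-15,"dy":35,"dz":0,"spin":0},{"claw":40,"dx":-30,"dy":70,"dz":0,"spin":0},{"claw":40,"dx":-45,"dy":105,"dz":0,"spin":0},{"claw":40,"dx":-57,"dy":132,"dz":10,"spin":0},{"claw":40,"dx":-57,"dy":132,"dz":40,"spin":0},{"claw":40,"dx":-57,"dy":132,"dz":65,"spin":0},{"claw":40,"dx":-57,"dy":132,"dz":80,"spin":0},{"claw":40,"dx":-57,"dy":132,"dz":80,"spin":0},{"claw":40,"dx":-57,"dy":132,"dz":80,"spin":0}]' 12
python3 -m jog '[{"claw":40,"dx":0,"dy":0,"dz":0,"spin":0},{"claw":40,"dx":0,"dy":0,"dz":0,"spin":0},{"claw":40,"dx":0,"dy":0,"dz":0,"spin":0},{"claw":40,"dx":0,"dy":0,"dz":0,"spin":0},{"claw":40,"dx":0,"dy":0,"dz":0,"spin":0}]' 4
python3 - <<'E'
from bench import *
from h import *
d=wrist(get_state,get_image,"w4")
s=get_image("side")["frame"][190:310,220:350];c=get_image("scene")["frame"][140:260,100:240]
o=np.hstack([cv2.resize(s,(390,360),interpolation=2),cv2.resize(c,(405,360),interpolation=2)]);cv2.imwrite("pics/c4.png",o[:,:,::-1])
E
```

```text
time: 4.38
position: [0.4885, 0.1095, 0.0588]
tool_rot: [3.128, -0.274, -0.006]
ft_force: [-0.5, 0.1, -1.6]
grip_width: 0.599
grip_force: 12.0
time: 4.8
position: [0.4906, 0.1101, 0.0612]
tool_rot: [-3.129, 0.274, -0.002]
ft_force: [-0.1, -0.1, -2.3]
grip_width: 0.599
grip_force: 4.0
tcp [0.4906 0.1101 0.0612] tooly deg -99.99 j7 -2.01 t 4.8
```

View pics/c4.png

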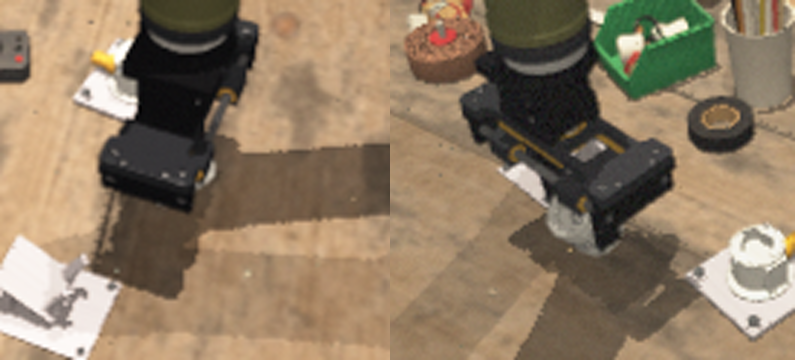

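The scene crop shows the stage still in the jaws at (575,225), its tilt unclear. I'll measure the tilt from the slope of its robot-facing side.

```bash
cat >> h.py <<'E'
def tilt(get_state,get_image):
    s=get_state();M=R.from_rotvec(s["tool_rot"]).as_matrix();p=s["position"]
    for n in ("scene","side"):
        d=get_image(n);w=cloud(d);f=d["frame"].astype(int)
        l=(w-p)@M[:,:2]; m=(abs(l[...,1])<24)if 0 else (abs(l[...,1])<.024)&(abs(l[...,0])<.06)&(w[...,2]>.004)&(w[...,2]<.13)&(f.min(-1)>75)&(f.max(-1)-f.min(-1)<32)
        u=l[...,0][m]*1000;z=w[...,2][m]*1000
        print(n,m.sum(),[(int(a),u[(z>=a)&(z<a+8)].min().round(1),u[(z>=a)&(z<a+8)].max().round(1)) for a in range(4,110,8) if ((z>=a)&(z<a+8)).sum()>3])
E
python3 - <<'E'
from bench import *
from h import *
tilt(get_state,get_image)
E
```

```text
scene 180 [(20, np.float64(-5.1), np.float64(3.2)), (28, np.float64(-10.9), np.float64(12.0)), (36, np.float64(-14.7), np.float64(26.1)), (44, np.float64(-21.9), np.float64(-6.3)), (52, np.float64(-26.7), np.float64(-4.2)), (60, np.float64(-28.6), np.float64(-2.3)), (68, np.float64(-22.0), np.float64(-3.2))]
side 15 [(60, np.float64(-28.4), np.float64(-19.8))]
```

Still tilted about 29°. I'll lower it until its lug presses on the bench and follow the arc about that lug with a light grip.

```bash
python3 -m jog '[{"claw":40,"dx":0,"dy":0,"dz":8,"spin":0},{"claw":40,"dx":0,"dy":0,"dz":13,"spin":0},{"claw":40,"dx":0,"dy":0,"dz":16,"spin":0},{"claw":40,"dx":3,"dy":0,"dz":16,"spin":0},{"claw":40,"dx":6,"dy":0,"dz":15.5,"spin":0},{"claw":40,"dx":9,"dy":0,"dz":15,"spin":0},{"claw":40,"dx":12,"dy":0,"dz":15,"spin":0},{"claw":40,"dx":15,"dy":0,"dz":15.5,"spin":0},{"claw":40,"dx":18,"dy":0,"dz":16,"spin":0},{"claw":40,"dx":21,"dy":0,"dz":16.5,"spin":0},{"claw":40,"dx":24,"dy":0,"dz":17,"spin":0},{"claw":40,"dx":27,"dy":0,"dz":17.5,"spin":0},{"claw":40,"dx":29,"dy":0,"dz":18,"spin":0},{"claw":40,"dx":29,"dy":0,"dz":18,"spin":0}]' 5
python3 - <<'E'
from bench import *
from h import *
tilt(get_state,get_image)
E
```

```text
time: 6.22
position: [0.5196, 0.1046, 0.0427]
tool_rot: [3.13, -0.274, 0.002]
ft_force: [0.7, -0.2, 0.2]
grip_width: 0.599
grip_force: 5.0
scene 187 [(4, np.float64(-16.6), np.float64(-12.7)), (12, np.float64(-19.0), np.float64(-0.7)), (20, np.float64(-20.2), np.float64(-6.3)), (28, np.float64(-21.5), np.float64(-8.8)), (36, np.float64(-22.4), np.float64(-10.4)), (44, np.float64(-24.8), np.float64(-3.8)), (52, np.float64(-28.2), np.float64(-9.0)), (60, np.float64(-24.2), np.float64(-5.9)), (108, np.float64(-30.9), np.float64(-28.3))]
side 31 [(12, np.float64(-18.5), np.float64(-14.3)), (20, np.float64(-18.5), np.float64(-14.9)), (28, np.float64(-19.7), np.float64(-16.6)), (108, np.float64(-31.0), np.float64(-24.9))]
```

Now only about 8° of tilt. A little further, then open so it settles flat.

```bash
python3 -m jog '[{"claw":40,"dx":3,"dy":0,"dz":1,"spin":0},{"claw":40,"dx":6,"dy":0,"dz":2,"spin":0},{"claw":40,"dx":9,"dy":0,"dz":2,"spin":0},{"claw":40,"dx":9,"dy":0,"dz":2,"spin":0},{"claw":58,"dx":9,"dy":0,"dz":2,"spin":0},{"claw":58,"dx":9,"dy":0,"dz":2,"spin":0},{"claw":58,"dx":9,"dy":0,"dz":2,"spin":0},{"claw":58,"dx":9,"dy":0,"dz":2,"spin":0},{"claw":58,"dx":9,"dy":0,"dz":2,"spin":0}]' 5
python3 - <<'E'
from bench import *
from h import *
tilt(get_state,get_image);print(get_state()["position"])
E
```

```text
time: 7.07
position: [0.5277, 0.1034, 0.0407]
tool_rot: [-3.13, 0.274, -0.0]
ft_force: [0.2, -0.5, -0.3]
grip_width: 0.665
grip_force: 0.0
scene 192 [(12, np.float64(-22.7), np.float64(-5.5)), (20, np.float64(-21.9), np.float64(-8.5)), (28, np.float64(-21.2), np.float64(-9.5)), (36, np.float64(-22.4), np.float64(-8.6)), (44, np.float64(-21.9), np.float64(-8.5)), (52, np.float64(-22.4), np.float64(-7.9)), (60, np.float64(-22.1), np.float64(-4.4)), (108, np.float64(-32.5), np.float64(-26.8))]
side 44 [(12, np.float64(-22.2), np.float64(-14.8)), (20, np.float64(-21.0), np.float64(-15.1)), (28, np.float64(-20.3), np.float64(-14.8)), (108, np.float64(-29.1), np.float64(-24.4))]
[0.52766062 0.10334299 0.04065549]
```

Upright. Now regrip firmly and lift, then measure its offset from the tool axis.

```bash
python3 -m jog '[{"claw":58,"dx":2,"dy":0,"dz":0,"spin":0},{"claw":58,"dx":2,"dy":0,"dz":0,"spin":0},{"claw":40,"dx":2,"dy":0,"dz":0,"spin":0},{"claw":40,"dx":2,"dy":0,"dz":0,"spin":0},{"claw":40,"dx":2,"dy":0,"dz":0,"spin":0},{"claw":40,"dx":2,"dy":0,"dz":0,"spin":0},{"claw":40,"dx":2,"dy":0,"dz":0,"spin":0},{"claw":40,"dx":2,"dy":0,"dz":0,"spin":0},{"claw":40,"dx":2,"dy":0,"dz":-20,"spin":0},{"claw":40,"dx":2,"dy":0,"dz":-45,"spin":0},{"claw":40,"dx":2,"dy":0,"dz":-65,"spin":0},{"claw":40,"dx":2,"dy":0,"dz":-65,"spin":0},{"claw":40,"dx":2,"dy":0,"dz":-65,"spin":0}]' 25
python3 - <<'E'
from bench import *
from h import *
tilt(get_state,get_image)
wrist(get_state,get_image,"w5")
E
```

```text
time: 8.25
position: [0.5301, 0.1031, 0.1061]
tool_rot: [-3.129, 0.274, -0.003]
ft_force: [-0.9, -0.0, -2.2]
grip_width: 0.595
grip_force: 25.0
scene 227 [(76, np.float64(-23.6), np.float64(0.1)), (84, np.float64(-24.2), np.float64(-10.7)), (92, np.float64(-24.1), np.float64(-10.1)), (100, np.float64(-24.2), np.float64(-10.5)), (108, np.float64(-24.8), np.float64(3.1))]
side 57 [(76, np.float64(-24.8), np.float64(-14.8)), (84, np.float64(-24.6), np.float64(-15.1)), (92, np.float64(-24.3), np.float64(-16.9)), (100, np.float64(-23.8), np.float64(-16.7)), (108, np.float64(-24.2), np.float64(-15.9))]
tcp [0.5284 0.1027 0.1041] tooly deg -100.0 j7 -1.98 t 8.35
```

Vertical and centred on the tool axis. Now move over the base and turn to the entry angle.

```bash
python3 -m jog '[{"claw":40,"dx":10,"dy":30,"dz":0,"spin":-7},{"claw":40,"dx":20,"dy":60,"dz":0,"spin":-14},{"claw":40,"dx":30,"dy":90,"dz":0,"spin":-21},{"claw":40,"dx":38,"dy":115,"dz":0,"spin":-28},{"claw":40,"dx":44,"dy":128,"dz":0,"spin":-35},{"claw":40,"dx":44,"dy":128,"dz":0,"spin":-42},{"claw":40,"dx":44,"dy":128,"dz":0,"spin":-49},{"claw":40,"dx":44,"dy":128,"dz":0,"spin":-56},{"claw":40,"dx":44,"dy":128,"dz":0,"spin":-64},{"claw":40,"dx":44,"dy":128,"dz":0,"spin":-64},{"claw":40,"dx":44,"dy":128,"dz":0,"spin":-64},{"claw":40,"dx":44,"dy":128,"dz":0,"spin":-64}]'
python3 - <<'E'
from bench import *
from h import *
wrist(get_state,get_image,"w6");tilt(get_state,get_image)
for n in("scene","side"):
    d=get_image(n);w=cloud(d);q=w[(abs(w[...,0]-.55)<.06)&(abs(w[...,1]+.03)<.06)]
    print(n,rect(q[(q[:,2]>.07)&(q[:,2]<.09)]),rect(q[(q[:,2]>.02)&(q[:,2]<.042)]))
E
```

```text
time: 9.4
position: [0.5502, -0.0308, 0.1047]
tool_rot: [-2.801, -1.422, 0.002]
ft_force: [-0.1, -0.4, -1.6]
grip_width: 0.599
grip_force: 25.0
tcp [ 0.5502 -0.0308  0.1047] tooly deg -36.17 j7 -0.62 t 9.4
scene 1069 [(4, np.float64(-57.4), np.float64(44.3)), (12, np.float64(-28.3), np.float64(14.3)), (20, np.float64(-28.9), np.float64(11.3)), (28, np.float64(-29.4), np.float64(22.2)), (36, np.float64(-28.6), np.float64(21.0)), (44, np.float64(-28.0), np.float64(12.5)), (60, np.float64(-19.6), np.float64(-16.9)), (68, np.float64(-22.4), np.float64(-17.3)), (76, np.float64(-26.5), np.float64(-10.4)), (84, np.float64(-27.6), np.float64(-11.7)), (92, np.float64(-27.5), np.float64(-12.1)), (100, np.float64(-26.8), np.float64(-11.4)), (108, np.float64(-27.1), np.float64(20.6))]
side 689 [(4, np.float64(-56.3), np.float64(59.7)), (12, np.float64(-18.5), np.float64(33.6)), (20, np.float64(-9.0), np.float64(30.9)), (28, np.float64(-20.0), np.float64(31.8)), (36, np.float64(-22.7), np.float64(29.9)), (44, np.float64(-16.7), np.float64(26.0)), (76, np.float64(8.8), np.float64(25.7)), (84, np.float64(10.2), np.float64(25.8)), (92, np.float64(12.2), np.float64(25.8)), (100, np.float64(11.3), np.float64(26.9)), (108, np.float64(-4.3), np.float64(26.1))]
scene (array([540. , -46.4]), array([17.7, 51.5]), 46.4) (array([559.1, -41.9]), array([51.5, 70.5]), 51.8)
side (array([562.8, -16.5]), array([18.3, 51.9]), 58.5) (array([564.7, -24.6]), array([68.1, 50.8]), 9.7)
```

Aligned within about 1–2 mm. Lower into the gaps.

```bash
python3 -m jog '[{"claw":40,"dx":1,"dy":0,"dz":8,"spin":0},{"claw":40,"dx":1,"dy":0,"dz":16,"spin":0},{"claw":40,"dx":1,"dy":0,"dz":20,"spin":0},{"claw":40,"dx":1,"dy":0,"dz":24,"spin":0},{"claw":40,"dx":1,"dy":0,"dz":27,"spin":0},{"claw":40,"dx":1,"dy":0,"dz":30,"spin":0},{"claw":40,"dx":1,"dy":0,"dz":32,"spin":0},{"claw":40,"dx":1,"dy":0,"dz":32,"spin":0},{"claw":40,"dx":1,"dy":0,"dz":32,"spin":0}]'
```

```text
time: 10.4
position: [0.5515, -0.03, 0.0737]
tool_rot: [2.799, 1.426, 0.001]
ft_force: [0.0, 0.5, -2.2]
grip_width: 0.597
grip_force: 25.0
```

Fully entered with no contact force. Press 1 mm and turn clockwise.

```bash
python3 -m jog '[{"claw":40,"dx":0,"dy":0,"dz":1,"spin":0},{"claw":40,"dx":0,"dy":0,"dz":1,"spin":7},{"claw":40,"dx":0,"dy":0,"dz":1,"spin":14},{"claw":40,"dx":0,"dy":0,"dz":1,"spin":21},{"claw":40,"dx":0,"dy":0,"dz":1,"spin":28},{"claw":40,"dx":0,"dy":0,"dz":1,"spin":35},{"claw":40,"dx":0,"dy":0,"dz":1,"spin":42},{"claw":40,"dx":0,"dy":0,"dz":1,"spin":49},{"claw":40,"dx":0,"dy":0,"dz":1,"spin":56},{"claw":40,"dx":0,"dy":0,"dz":1,"spin":63},{"claw":40,"dx":0,"dy":0,"dz":1,"spin":67},{"claw":40,"dx":0,"dy":0,"dz":1,"spin":70},{"claw":40,"dx":0,"dy":0,"dz":1,"spin":73},{"claw":40,"dx":0,"dy":0,"dz":1,"spin":73},{"claw":40,"dx":0,"dy":0,"dz":1,"spin":73}]'
python3 - <<'E'
from bench import *
from h import *
s=get_state();print(s["torque"],s["ft_force"])
wrist(get_state,get_image,"w7")
E
```

```text
time: 11.65
position: [0.5518, -0.0312, 0.0735]
tool_rot: [3.098, -0.517, 0.003]
ft_force: [-0.9, -4.0, 5.1]
grip_width: 0.593
grip_force: 25.0
[-0.74461305  0.55403551 -0.02385191] [-0.89297036 -3.96113252  5.11564434]
tcp [ 0.5518 -0.0312  0.0735] tooly deg -108.96 j7 -1.85 t 11.65
```

```bash
python3 -m jog '[{"claw":40,"dx":0,"dy":0,"dz":0,"spin":2},{"claw":40,"dx":0,"dy":0,"dz":0,"spin":4},{"claw":40,"dx":0,"dy":0,"dz":0,"spin":5},{"claw":40,"dx":0,"dy":0,"dz":0,"spin":5}]'
python3 - <<'E'
from bench import *
from h import *
s=get_state();print(s["torque"],s["ft_force"])
wrist(get_state,get_image)
E
```

```text
time: 12.03
position: [0.5519, -0.0314, 0.0736]
tool_rot: [3.072, -0.647, 0.003]
ft_force: [-2.3, -4.0, 5.2]
grip_width: 0.597
grip_force: 25.1
[-0.93130971  0.58698495  0.94830016] [-2.32809394 -3.95915543  5.24098022]
tcp [ 0.5519 -0.0314  0.0736] tooly deg -113.79 j7 -1.93 t 12.0333
```

The stop shows as 0.95 N m of torque. Relax the twist, release, rise and inspect.

```bash
python3 -m jog '[{"claw":40,"dx":0,"dy":0,"dz":-1,"spin":-3},{"claw":60,"dx":0,"dy":0,"dz":-1,"spin":-3},{"claw":60,"dx":0,"dy":0,"dz":-1,"spin":-3},{"claw":70,"dx":0,"dy":0,"dz":-1,"spin":-3},{"claw":70,"dx":0,"dy":0,"dz":-1,"spin":-3},{"claw":80,"dx":0,"dy":0,"dz":-30,"spin":-3},{"claw":80,"dx":0,"dy":0,"dz":-70,"spin":-3},{"claw":80,"dx":-70,"dy":0,"dz":-110,"spin":-3},{"claw":80,"dx":-70,"dy":0,"dz":-150,"spin":-3},{"claw":80,"dx":-70,"dy":0,"dz":-170,"spin":-3},{"claw":80,"dx":-70,"dy":0,"dz":-170,"spin":-3},{"claw":80,"dx":-70,"dy":0,"dz":-170,"spin":-3}]'
python3 - <<'E'
from bench import *
from h import *
d=wrist(get_state,get_image,"w8")
K,T=d["K"],d["T"]
c=np.linalg.inv(T)@[.5515,-.031,.095,1];u,v=K[0,0]*c[0]/c[2]+K[0,2],K[1,1]*c[1]/c[2]+K[1,2];print(u,v)
u,v=int(u),int(v);w=cloud(d);q=w[max(v-60,0):v+60,max(u-60,0):u+60].reshape(-1,3)
t=q[(q[:,2]>.085)&(q[:,2]<.11)];print(len(t),np.median(t[:,2]),rect(t))
f=d["frame"][max(v-50,0):v+50,max(u-60,0):u+60];cv2.imwrite("pics/c8.png",cv2.resize(f,(720,600),interpolation=2)[:,:,::-1])
E
```

```text
time: 13.08
position: [0.4886, -0.0004, 0.246]
tool_rot: [-3.087, 0.57, -0.01]
ft_force: [0.2, 1.5, -1.0]
grip_width: 0.918
grip_force: 0.0
tcp [ 4.886e-01 -4.000e-04  2.460e-01] tooly deg -110.93 j7 -1.99 t 13.0833
261.4397220172388 117.04877524851574
1083 0.09413168557951634 (array([550.1, -30.2]), array([51.8, 49.8]), 70.8)
```

View pics/c8.png

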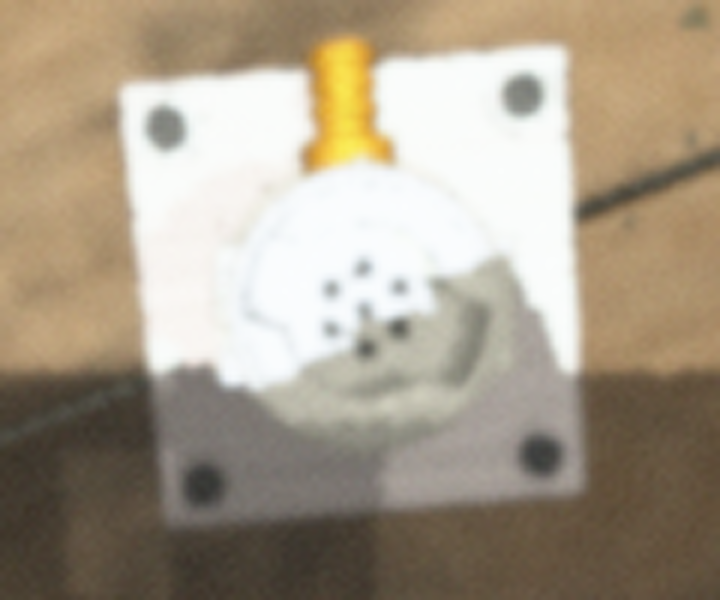

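The stage sits seated with its rim at 94 mm, yaw about -19°; the crop shows the brass port at (345,110) and lip gaps at about (265,300) and (475,330). Now go over the cap.

```bash
python3 -m jog '[{"claw":80,"dx":20,"dy":30,"dz":0,"spin":5},{"claw":80,"dx":40,"dy":60,"dz":0,"spin":10},{"claw":80,"dx":60,"dy":90,"dz":0,"spin":15},{"claw":80,"dx":80,"dy":120,"dz":0,"spin":20},{"claw":80,"dx":111,"dy":158,"dz":0,"spin":26},{"claw":80,"dx":111,"dy":158,"dz":0,"spin":26},{"claw":80,"dx":111,"dy":158,"dz":0,"spin":26},{"claw":80,"dx":111,"dy":158,"dz":0,"spin":26},{"claw":80,"dx":111,"dy":158,"dz":0,"spin":26}]'
python3 - <<'E'
from bench import *
from h import *
d=wrist(get_state,get_image,"w9");w=cloud(d);f=d["frame"].astype(int)
q=w[(abs(w[...,0]-.577)<.045)&(abs(w[...,1]+.231)<.045)&(f.max(-1)<110)]
t=q[(q[:,2]>.052)&(q[:,2]<.068)];print("bar",len(t),np.median(t[:,2]).round(4),rect(t))
t=q[(q[:,2]>.016)&(q[:,2]<.03)];print("disc",len(t),rect(t))
cv2.imwrite("pics/c9.png",d["frame"][:,:,::-1])
E
```

```text
time: 13.88
position: [0.534, -0.1868, 0.2411]
tool_rot: [-2.882, 1.249, 0.004]
ft_force: [-0.1, 0.0, -0.5]
grip_width: 0.92
grip_force: 0.0
tcp [ 0.534  -0.1868  0.2411] tooly deg -136.86 j7 -2.05 t 13.8833
bar 579 0.0593 (array([ 576.9, -233.1]), array([18., 43.]), 43.7)
disc 551 (array([ 576.3, -232.8]), array([46.6, 45.8]), 88.6)
```

View pics/c9.png

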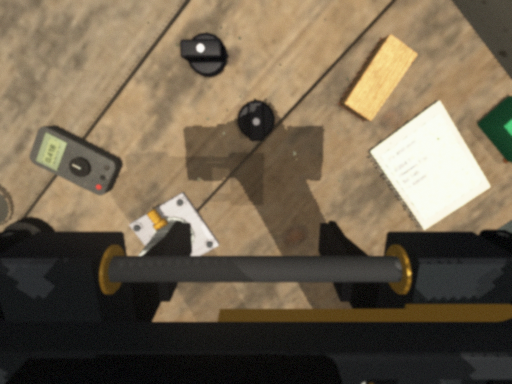

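The wrist view shows the target cap at (256,120) and the look-alike at (203,52). Grasp the bar.

```bash
python3 -m jog '[{"claw":50,"dx":30,"dy":0,"dz":30,"spin":0},{"claw":50,"dx":63,"dy":0,"dz":70,"spin":0},{"claw":50,"dx":63,"dy":0,"dz":100,"spin":0},{"claw":50,"dx":63,"dy":0,"dz":130,"spin":0},{"claw":50,"dx":63,"dy":0,"dz":160,"spin":0},{"claw":50,"dx":63,"dy":0,"dz":185,"spin":0},{"claw":50,"dx":63,"dy":0,"dz":200,"spin":0},{"claw":50,"dx":63,"dy":0,"dz":200,"spin":0},{"claw":50,"dx":63,"dy":0,"dz":200,"spin":0},{"claw":5,"dx":63,"dy":0,"dz":200,"spin":0},{"claw":5,"dx":63,"dy":0,"dz":200,"spin":0},{"claw":5,"dx":63,"dy":0,"dz":200,"spin":0},{"claw":5,"dx":63,"dy":0,"dz":200,"spin":0},{"claw":5,"dx":63,"dy":0,"dz":200,"spin":0},{"claw":5,"dx":63,"dy":0,"dz":200,"spin":0},{"claw":5,"dx":63,"dy":0,"dz":200,"spin":0},{"claw":5,"dx":63,"dy":0,"dz":200,"spin":0},{"claw":5,"dx":63,"dy":0,"dz":200,"spin":0}]' 20
```

```text
time: 15.43
position: [0.5775, -0.2349, 0.0431]
tool_rot: [-2.881, 1.253, -0.001]
ft_force: [-0.6, 0.1, 3.4]
grip_width: 0.207
grip_force: 20.0
```

Gripped at 18 mm. Lift, carry over the stage and turn to the entry angle.

```bash
python3 -m jog '[{"claw":5,"dx":0,"dy":0,"dz":-25,"spin":0},{"claw":5,"dx":0,"dy":0,"dz":-60,"spin":0},{"claw":5,"dx":0,"dy":0,"dz":-95,"spin":-7},{"claw":5,"dx":0,"dy":0,"dz":-120,"spin":-14},{"claw":5,"dx":-20,"dy":-15,"dz":-120,"spin":-21},{"claw":5,"dx":-40,"dy":-30,"dz":-120,"spin":-28},{"claw":5,"dx":-60,"dy":-45,"dz":-120,"spin":-35},{"claw":5,"dx":-85,"dy":-62,"dz":-120,"spin":-42},{"claw":5,"dx":-110,"dy":-80,"dz":-120,"spin":-49},{"claw":5,"dx":-135,"dy":-98,"dz":-120,"spin":-56},{"claw":5,"dx":-155,"dy":-113,"dz":-120,"spin":-63},{"claw":5,"dx":-166,"dy":-121,"dz":-120,"spin":-70},{"claw":5,"dx":-166,"dy":-121,"dz":-120,"spin":-77},{"claw":5,"dx":-166,"dy":-121,"dz":-120,"spin":-84},{"claw":5,"dx":-166,"dy":-121,"dz":-120,"spin":-91},{"claw":5,"dx":-166,"dy":-121,"dz":-120,"spin":-98},{"claw":5,"dx":-166,"dy":-121,"dz":-120,"spin":-98},{"claw":5,"dx":-166,"dy":-121,"dz":-120,"spin":-98},{"claw":5,"dx":-166,"dy":-121,"dz":-120,"spin":-98}]'
python3 - <<'E'
from bench import *
from h import *
wrist(get_state,get_image)
s=get_state();M=R.from_rotvec(s["tool_rot"]).as_matrix();p=s["position"]
C={}
for n in("scene","side"):
    d=get_image(n);w=cloud(d);f=d["frame"].astype(int);l=(w-p)@M[:,:2]*1000
    r=(abs(l[...,0])<60)&(abs(l[...,1])<60)
    for k,lo,hi,m in(("capdisc",.125,.143,f.max(-1)<110),("stage",.07,.092,f.min(-1)>70)):
        q=l[r&m&(w[...,2]>lo)&(w[...,2]<hi)]
        print(n,k,len(q),"u",np.percentile(q[:,0],[1,99]).round(1),"v",np.percentile(q[:,1],[1,99]).round(1))
E
```

```text
time: 17.02
position: [0.5524, -0.031, 0.1623]
tool_rot: [-2.838, -1.348, 0.001]
ft_force: [-0.3, -0.2, -1.0]
grip_width: 0.205
grip_force: 20.0
tcp [ 0.5524 -0.031   0.1623] tooly deg -39.19 j7 -0.66 t 17.0167
scene capdisc 124 u [-27.7   8.8] v [-21.2  23.1]
scene stage 236 u [-30.1  21. ] v [-23.7  20.2]
side capdisc 77 u [-17.2  24.4] v [-23.4  13.8]
side stage 176 u [-21.7  29.6] v [-25.6  19.6]
```

Cap needs about +1.5 mm in x and -1.5 mm in y, then lower.

```bash
python3 -m jog '[{"claw":5,"dx":1.5,"dy":-1.5,"dz":8,"spin":0},{"claw":5,"dx":1.5,"dy":-1.5,"dz":16,"spin":0},{"claw":5,"dx":1.5,"dy":-1.5,"dz":22,"spin":0},{"claw":5,"dx":1.5,"dy":-1.5,"dz":26,"spin":0},{"claw":5,"dx":1.5,"dy":-1.5,"dz":30,"spin":0},{"claw":5,"dx":1.5,"dy":-1.5,"dz":33,"spin":0},{"claw":5,"dx":1.5,"dy":-1.5,"dz":36,"spin":0},{"claw":5,"dx":1.5,"dy":-1.5,"dz":37,"spin":0},{"claw":5,"dx":1.5,"dy":-1.5,"dz":37,"spin":0}]'
python3 - <<'E'
from bench import *
s=get_state();print(s["torque"])
E
```

```text
time: 17.92
position: [0.5526, -0.0288, 0.126]
tool_rot: [2.835, 1.352, 0.001]
ft_force: [-0.2, 0.5, 1.3]
grip_width: 0.203
grip_force: 20.0
[ 0.02041193  0.27941327 -0.0364569 ]
```

Seated height reached at low force. Turn to lock.

```bash
python3 -m jog '[{"claw":5,"dx":0,"dy":0,"dz":0.5,"spin":7},{"claw":5,"dx":0,"dy":0,"dz":0.5,"spin":14},{"claw":5,"dx":0,"dy":0,"dz":0.5,"spin":21},{"claw":5,"dx":0,"dy":0,"dz":0.5,"spin":28},{"claw":5,"dx":0,"dy":0,"dz":0.5,"spin":35},{"claw":5,"dx":0,"dy":0,"dz":0.5,"spin":42},{"claw":5,"dx":0,"dy":0,"dz":0.5,"spin":49},{"claw":5,"dx":0,"dy":0,"dz":0.5,"spin":56},{"claw":5,"dx":0,"dy":0,"dz":0.5,"spin":63},{"claw":5,"dx":0,"dy":0,"dz":0.5,"spin":67},{"claw":5,"dx":0,"dy":0,"dz":0.5,"spin":70},{"claw":5,"dx":0,"dy":0,"dz":0.5,"spin":73},{"claw":5,"dx":0,"dy":0,"dz":0.5,"spin":73}]' 30
python3 - <<'E'
from bench import *
from h import *
s=get_state();print(s["torque"]);wrist(get_state,get_image)
E
```

```text
time: 19.0
position: [0.552, -0.0307, 0.126]
tool_rot: [3.081, -0.603, -0.0]
ft_force: [-3.1, -3.0, 5.5]
grip_width: 0.201
grip_force: 30.0
[-0.80686661  0.93288208  0.00519215]
tcp [ 0.552  -0.0307  0.126 ] tooly deg -112.16 j7 -1.92 t 19.0
```

```bash
python3 -m jog '[{"claw":5,"dx":0,"dy":0,"dz":0,"spin":2},{"claw":5,"dx":0,"dy":0,"dz":0,"spin":4},{"claw":5,"dx":0,"dy":0,"dz":0,"spin":5},{"claw":5,"dx":0,"dy":0,"dz":0,"spin":5}]'
python3 - <<'E'
from bench import *
from h import *
s=get_state();print(s["torque"]);wrist(get_state,get_image)
E
```

```text
time: 19.38
position: [0.5519, -0.0309, 0.1261]
tool_rot: [3.052, -0.733, 0.0]
ft_force: [-3.2, -4.4, 5.8]
grip_width: 0.199
grip_force: 30.3
[-0.96637067  1.0885453   0.5644923 ]
tcp [ 0.5519 -0.0309  0.1261] tooly deg -117.0 j7 -2.0 t 19.3833
```

Stop torque is building. Two more degrees to be sure, then relax, release and inspect.

```bash
python3 -m jog '[{"claw":5,"dx":0,"dy":0,"dz":0,"spin":2},{"claw":5,"dx":0,"dy":0,"dz":0,"spin":2},{"claw":5,"dx":0,"dy":0,"dz":0,"spin":2}]'
python3 -m jog '[{"claw":5,"dx":0,"dy":0,"dz":-0.5,"spin":-3},{"claw":5,"dx":0,"dy":0,"dz":-0.5,"spin":-3},{"claw":30,"dx":0,"dy":0,"dz":-0.5,"spin":-3},{"claw":30,"dx":0,"dy":0,"dz":-0.5,"spin":-3},{"claw":45,"dx":0,"dy":0,"dz":-0.5,"spin":-3},{"claw":45,"dx":0,"dy":0,"dz":-0.5,"spin":-3},{"claw":45,"dx":0,"dy":0,"dz":-30,"spin":-3},{"claw":45,"dx":0,"dy":0,"dz":-70,"spin":-3},{"claw":45,"dx":-40,"dy":0,"dz":-110,"spin":-3},{"claw":45,"dx":-60,"dy":0,"dz":-140,"spin":-3},{"claw":45,"dx":-60,"dy":0,"dz":-140,"spin":-3},{"claw":45,"dx":-60,"dy":0,"dz":-140,"spin":-3}]'
python3 - <<'E'
from bench import *
from h import *
d=wrist(get_state,get_image,"w10");w=cloud(d);f=d["frame"].astype(int)
r=(abs(w[...,0]-.551)<.045)&(abs(w[...,1]+.031)<.045)
for k,lo,hi in(("bar",.136,.155),("disc",.098,.115),("stage",.07,.093)):
    q=w[r&(w[...,2]>lo)&(w[...,2]<hi)]
    if len(q)>20: print(k,len(q),"z",np.median(q[:,2]).round(4),rect(q))
for n in("scene","side"):
    e=get_image(n);w=cloud(e);r=(abs(w[...,0]-.551)<.045)&(abs(w[...,1]+.031)<.045)
    for k,lo,hi in(("bar",.136,.155),("stage",.06,.09)):
        q=w[r&(w[...,2]>lo)&(w[...,2]<hi)];print(n,k,len(q),q[:,2].max().round(4),rect(q))
    if n=="scene": a=e["frame"][150:260,170:300]
a=cv2.resize(a,(400,340),interpolation=2);b=cv2.resize(d["frame"][60:200,170:340],(400,340),interpolation=2);cv2.imwrite("pics/c10.png",np.hstack([a,b])[:,:,::-1])
E
```

```text
time: 19.68
position: [0.5519, -0.0309, 0.1261]
tool_rot: [3.039, -0.784, 0.0]
ft_force: [-2.9, -3.5, 6.2]
grip_width: 0.211
grip_force: 30.6
time: 20.68
position: [0.5007, 0.0023, 0.2685]
tool_rot: [-3.059, 0.702, -0.01]
ft_force: [0.0, 0.0, 1.1]
grip_width: 0.515
grip_force: 0.0
tcp [0.5007 0.0023 0.2685] tooly deg -115.85 j7 -2.08 t 20.6833
bar 865 z 0.1423 (array([550.1, -30.2]), array([17.9, 43.8]), 68.5)
disc 750 z 0.1061 (array([552.3, -30.8]), array([46.9, 45.4]), 70.3)
stage 93 z 0.0905 (array([556.8, -32.4]), array([52. , 36.6]), 71.0)
scene bar 121 0.1446 (array([550.8, -32.6]), array([19.7, 44.5]), 70.2)
scene stage 183 0.0899 (array([538.1, -41.5]), array([24.5, 49.1]), 30.7)
side bar 88 0.1453 (array([551.1, -28.3]), array([20.4, 41.8]), 68.5)
side stage 132 0.0899 (array([548.8, -12.5]), array([45.8, 22.7]), 12.6)
```

View pics/c10.png

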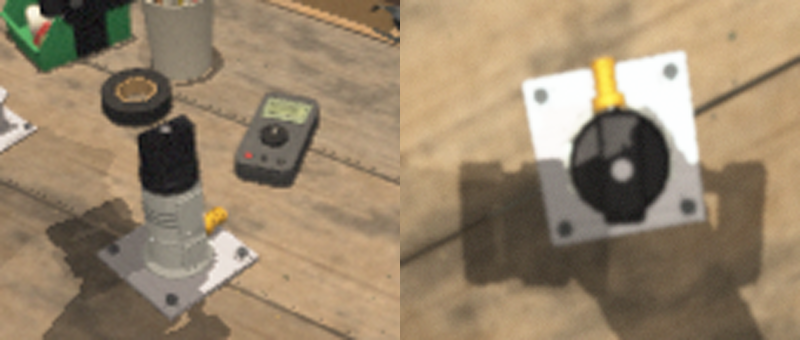

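The stack stands upright with the cap on the stage (scene crop about (165,205)). Its top is at 143 mm as expected. Bar yaw is -21°, stage -19° and base -16°, all within tolerance, and the robot is clear.

```bash
python3 -c "
from bench import *
print(close_job())"
```

```text
the job is handed in; nothing more can be done
None
```

The job is handed in, but no verdict came back: the stage is locked on the base and the cap on the stage, both turned to their stops, with the stack top at the expected 143 mm, all yaws within tolerance, and the tape, meter and sanding block never approached.

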